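# Tip deep sockets from a chute into a flap-topped bin

## Task

Put the three deep sockets away: lift the loaded chute without spilling them, push the bin's spring flap down with the chute's open nose and tip the chute so that all three sockets slide through the mouth into the bin. Do not touch the sockets with the gripper or shove or tip the bin, and leave the other things on the table alone. Then take the chute out so that the flap springs shut, and stand the empty chute upright, flat on the table.

Things in the scene. Friction and masses are not known exactly. Their poses are not given: they have to be found in the camera images.
- chute: Aluminium chute (0.25 kg empty), straight channel 230 mm long, 38 mm wide, inner width 30 mm; floor 4 mm thick, side walls up to 30 mm, rear end closed, front end (nose) fully open. Origin: middle of its underside, 115 mm behind the nose. x along the channel to the nose, z up. It starts standing flat on the table with the sockets in it; they slide once it is tipped past a friction angle of about 22 to 39 degrees.
- chute_grip (a point): Centre of the chute's black grip plate: 14 mm thick along the chute's x, 38 mm wide (y), 50 mm tall. It bridges the channel, free in front and behind, so it is pinched from above with the fingers closing along x. The point is 57 mm above the chute's underside and 140 mm behind the nose; the plate spans heights 32 to 82 mm and sockets pass below it. Axes as chute.
- chute_nose (a point): Bottom edge of the chute's open nose, on the underside, middle of its width; axes as chute. It lies 140 mm ahead (x) of chute_grip and 57 mm below it.
- bin: Loose clear plastic box with grey base and grey top, 0.7 to 1.3 kg (easily shoved), 150 mm long (x), 110 mm wide (y), 130 mm tall, walls 4 mm, inside floor 6 mm above the table. Origin: centre of its underside; x points from its front to its back, z up. Its mouth is in the top: see bin_mouth.
- bin_mouth (a point): Middle of the front edge of the bin's mouth, 130 mm above the table, level with the shut flap's top; axes as bin, from which it lies at x -60 mm. The mouth runs 66 mm back (x 0 to 66) and is 50 mm wide (y +-25), with a 20 mm high collar at both sides and the back and none in front, where the chute comes in. A 15 mm strip of the top lies in front of it.
- flap (a joint): Aluminium flap 62 x 46 mm closing the mouth, hinged along the mouth's front edge (the y line through bin_mouth). 0 rad = shut and level; grows as its back end swings down into the bin, to 1.2. A spring shuts it: 0.06 Nm at 0, rising 0.2 Nm per rad (4 N at 50 mm from the hinge at 0.75 rad). The sockets alone are too light to open it far enough.
- socket1: Rearmost of the three alike deep sockets lying lengthwise in the chute: smooth steel cylinder 22 mm in diameter, 60 mm long, 65 to 125 g. Origin at its centre, x along its length.
- socket2: Middle one of the three alike deep sockets lying lengthwise in the chute: smooth steel cylinder 22 mm in diameter, 60 mm long, 65 to 125 g. Origin at its centre, x along its length.
- socket3: Foremost of the three alike deep sockets lying lengthwise in the chute: smooth steel cylinder 22 mm in diameter, 60 mm long, 65 to 125 g. Origin at its centre, x along its length.
- screwdriver: Orange-handled screwdriver, 200 mm, lying on the table: a bystander, leave it alone. Origin under its middle.
- wrench: Steel spanner, 170 mm, lying on the table: a bystander, leave it alone. Origin under its middle.
- glue: White glue bottle, 48 mm in diameter, 110 mm tall, standing on the table: a bystander, leave it alone. Origin under its centre.
Not all that is in view belongs to the job. There is more than one size of the chute; the job needs the smallest.

How it is judged:
By the outcome, as a careful person would: the job done as asked, in the order asked, and still so for the second after the job is handed in, with the robot touching nothing.
It also fails if it takes over 54 s, if anything falls off the work surface, if the arm or the gripper's body presses on something with over 40 N, if the wrist force passes 120 N, or if a joint passes its speed limit or range.

## Robot

A 6-joint arm with a two-finger parallel gripper is mounted at the origin on the work surface. World frame = base frame: x ahead of the robot, y to its left, z up, the work surface at z = 0. Lengths are in m, angles in rad, forces in N, time in s.
With the tool pointing down it reaches from about 0.325 to 0.775 m from the base axis. Payload 5.5 kg.
Tool frame: the origin (TCP) lies midway between the tips of the shut fingers; the grasp point (between the pads) lies 19 mm behind it; z points along the fingers, y is the line along which they close (so a half turn about z gives the same grasp; the last joint's range is limited). The gripper opens to 85 mm and grips with 20 to 120 N. Pads are 22 mm wide; open, the fingers measure 114 mm over their backs; the gripper's body (76 mm by 85 mm) begins 54 mm behind the grasp point. The pads swing forward as they close: fully open they stand 13 mm farther back than shut.
Start: joints at [1.169, 0.091, 1.231, -0, 1.82, -0.057], TCP at [0.203, 0.565, 0.231] pointing down, gripper open.
Joint ranges: [-2.87, 2.87], [-0.86, 2.18], [0.17, 2.46], [-1.51, 4.65], [0.06, 2.69], [-2.65, 2.65]. Speed limits (rad/s): [2.57, 2.57, 3.01, 3.14, 3.14, 3.14].

## Interface

Orientations are given as [roll, pitch, yaw] about the fixed x, y, z axes, in that order (R = Rz(yaw) Ry(pitch) Rx(roll)).
In Python, from cell import * gives the robot as it stands.
- The arm moves only by the shell command python3 -m handwheel 'ROWS' [OPENING] [FORCE]. ROWS is JSON, one flat list of numbers, 6 for each row, row after row: the shift along the tool's x, y, z normalised to -1 to 1, where 1 is 250 mm, then the turn, a rotation vector about the tool's x, y, z normalised to -1 to 1, where 1 is pi/2 rad. In form: [x, y, z, ax, ay, az, x, y, z, ax, ay, az, ...]. A call has 1 to 8 rows; each row is the pose to reach, as a shift and turn from the pose commanded when the call began, along the tool's axes at that moment; what a row does not reach only later rows make up. A row lasts 1/12 s, in which the tool goes at most 41.7 mm and 7.16 degrees, less where a joint would pass 70% of its speed; a pose out of reach is approached as far as the arm can. A call with a number of a shift or a turn outside -1 to 1 is refused whole. A call with a gripper value outside its range is refused whole. OPENING is the opening, from 0 (shut) to 1 (fully open), set as the call begins (- or left out, the last holds). The fingers move at their own pace and stop on an object; FORCE is the grip in N (left out, the last holds). Time passes only in rows, so rows that repeat a pose let the fingers close. It gives the time, the measured TCP pose, the force, the opening and the grip force at its end, in the units of the state.
- sense(): the state, without advancing time (a new reading comes with each control period).
- capture(name): name is "scene" or "top" or "wrist"; returns the picture (384x512x3 uint8, red, green, blue); there is no depth.
- get_calibration(name): a dict with "camera_matrix" (3x3 intrinsics, pixels), "R" (3x3) and "t" (3): a world point X has camera coordinates R X + t. Camera axes: x right, y down, z forward; pixel columns grow to the right and rows downward; lengths in m; the calibration is good to about 2 mm. A picture is of the moment at which its call begins: read the wrist's pose just before it. get_calibration takes no time and is no camera call; for the wrist camera it gives the pose at the moment of the call.
- finish_job(): hands the job in; it is judged then, once.
The state is a dict: "time": time; "joints": joint angles; "qd": joint speeds; "joint_efforts": joint torques, N m; "ee_pos": TCP position; "tool_rot": TCP orientation; "force": force on the tool from outside, world axes, zero at the start; "torque": the same for the moment, N m; "gripper_width": finger opening in m; "gripper_force": force on a finger pad.
Only numpy, scipy, OpenCV 4.12 (cv2) and the standard library are available. Lean on these libraries where they do the work, as an engineer would, in place of code of your own. Each camera call takes 0.05 s, during which the arm holds its last target. There are 200 camera calls.

## Working session

There is one attempt and no reset: what is moved stays moved. The work goes in short steps, Python scripts to look and compute and a shell command to move; the robot and the scene stay as the last step left them, time stands still between calls to the robot, and variables do not carry over. Pictures are saved under pics/ and viewed, at most 10 in all, crops included, and the job is handed in when it is done.

```bash
mkdir -p pics; ls; python3 - <<'E'
from cell import *
import cv2,numpy as np
for n in("scene","top"):
    c=get_calibration(n);print(n,np.round(c["camera_matrix"],1).tolist(),np.round(c["R"],3).tolist(),np.round(c["t"],3).tolist())
    cv2.imwrite(f"pics/{n}0.png",cv2.resize(capture(n)[:,:,::-1],(800,600),interpolation=cv2.INTER_CUBIC))
s=sense();print(s["time"],s["ee_pos"],s["tool_rot"],s["force"],s["gripper_width"])
E
```

```text
pics
scene [[396.0, 0.0, 253.9], [0.0, 396.0, 192.4], [0.0, 0.0, 1.0]] [[0.535, 0.845, 0.012], [0.456, -0.277, -0.846], [-0.712, 0.457, -0.533]] [-0.259, -0.136, 1.479]
top [[485.1, 0.0, 252.2], [0.0, 485.1, 197.7], [0.0, 0.0, 1.0]] [[-0.018, -1.0, 0.007], [-0.995, 0.017, -0.094], [0.094, -0.008, -0.996]] [-0.004, 0.506, 1.343]
0.1 [0.20270672 0.56445964 0.23024118] [-3.13981651e+00 -1.04039930e-04  2.79679428e+00] [1.05399245 0.3227511  0.40306544] 0.08542144240486761
```

View pics/top0.png

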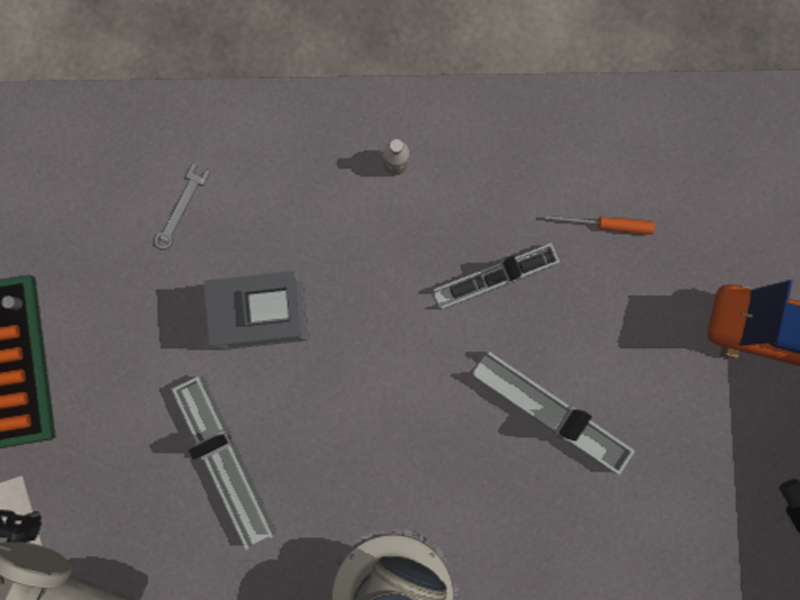

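View pics/scene0.png

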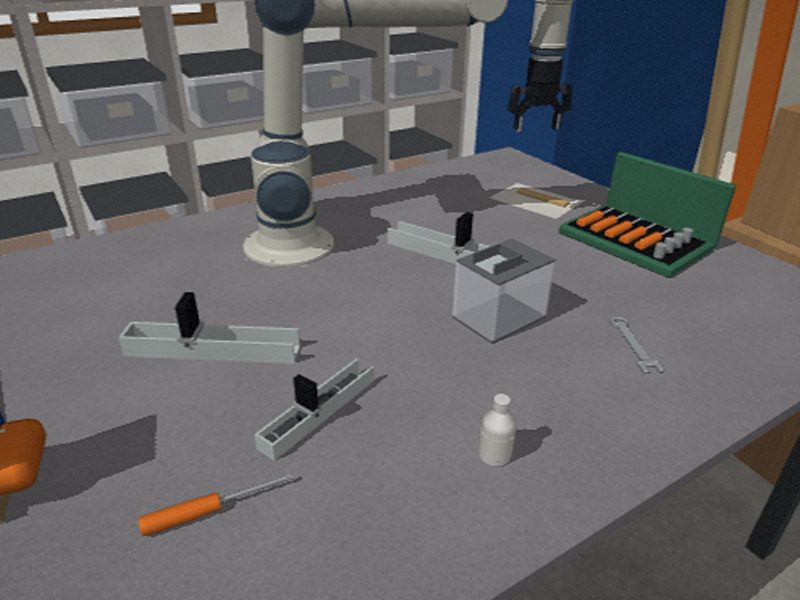

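The top view shows the loaded chute with its nose at about (437,298) and its rear at (555,253). The bin is at (207–303, 272–348), with its mouth offset to the right, so the bin's front faces −y. I'll enlarge both.

```bash
python3 - <<'E'
import cv2,numpy as np
im=cv2.imread("pics/top0.png")
a=cv2.resize(im[235:315,425:565],None,fx=5.6,fy=5.6,interpolation=cv2.INTER_CUBIC)[:300]
a=cv2.resize(im[240:315,425:565],(784,420),interpolation=cv2.INTER_CUBIC)
b=cv2.resize(im[262:358,192:312],(600,480),interpolation=cv2.INTER_CUBIC)
cv2.imwrite("pics/chute.png",a);cv2.imwrite("pics/bin.png",b)
E
```

```text
(no output)
```

View pics/chute.png

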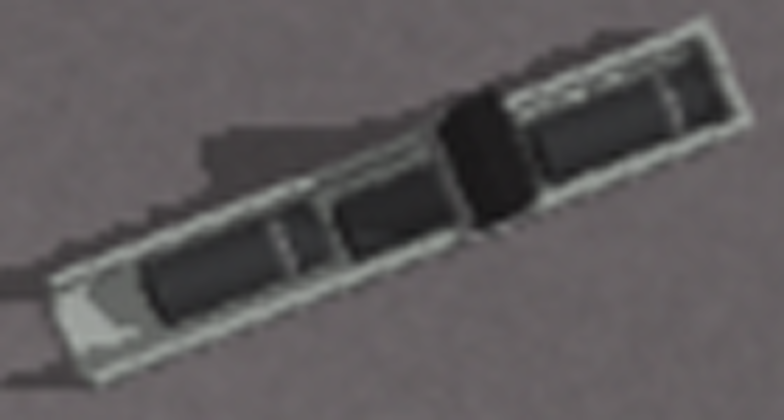

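View pics/bin.png

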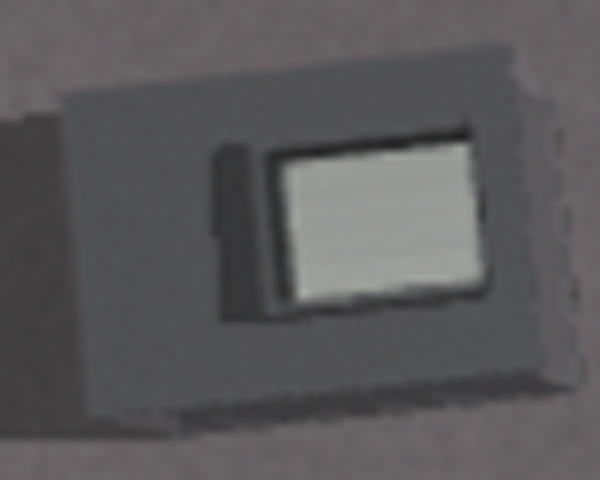

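The chute's top corners in the crop are nose (50,282)/(98,383) and rear (708,18)/(750,120). The bin's top corners are (65,93), (513,45), (540,370) and (90,418), and the flap's front edge runs (470,140)–(485,292).

```bash
cat > h.py <<'E'
import numpy as np
from cell import *
from scipy.spatial.transform import Rotation as Ro
def ray(n,u,v,z,c=None):
    c=c or get_calibration(n);R=np.array(c["R"]);t=np.array(c["t"]);K=np.array(c["camera_matrix"])
    C=-R.T@t;d=R.T@np.linalg.solve(K,[u,v,1]);return C+d*(z-C[2])/d[2]
def crop(pts,off,s,z):
    return np.array([ray("top",*[((p[i]+.5)/s+off[i])/1.5625-.5 for i in(0,1)],z) for p in pts])
E
python3 - <<'E'
from h import *
np.set_printoptions(precision=4,suppress=True)
p=crop([(50,282),(98,383),(708,18),(750,120)],(425,240),5.6,.03);print(p)
n=(p[0]+p[1])/2;r=(p[2]+p[3])/2;d=(n-r)[:2];print("chute len",np.linalg.norm(d),"w",np.linalg.norm(p[0]-p[1]),np.linalg.norm(p[2]-p[3]),"yaw",np.degrees(np.arctan2(d[1],d[0])))
u=d/np.linalg.norm(d);m=(n+r)[:2]/2;print("origin",m,"grip",m-.025*u,"nose",m+.115*u)
g=crop([(470,105),(500,165)],(425,240),5.6,.082);print("gripcheck",g)
b=crop([(65,93),(513,45),(540,370),(90,418)],(192,262),5,.13)
print(b,[np.linalg.norm(b[i]-b[(i+1)%4]) for i in range(4)]);c=b.mean(0)[:2]
f=(b[1]+b[2])[:2]/2;k=(b[0]+b[3])[:2]/2;x=(k-f)/np.linalg.norm(k-f)
print("bin",c,"yaw",np.degrees(np.arctan2(x[1],x[0])),"mouth",c-.06*x)
q=crop([(470,140),(485,292),(283,165),(297,303)],(192,262),5,.13);print("flap front mid",(q[0]+q[1])/2,"back",(q[2]+q[3])/2,np.linalg.norm(q[0]-q[1]))
E
```

```text
[[ 0.5391 -0.0835  0.03  ]
 [ 0.5063 -0.0982  0.03  ]
 [ 0.6215 -0.2984  0.03  ]
 [ 0.588  -0.3108  0.03  ]]
chute len 0.22895545847341725 w 0.035982761922927334 0.03575924423051414 yaw 111.00254855434238
origin [ 0.5637 -0.1977] grip [ 0.5727 -0.2211] nose [ 0.5225 -0.0904]
gripcheck [[ 0.5861 -0.212   0.082 ]
 [ 0.5671 -0.2207  0.082 ]]
[[0.55   0.3035 0.13  ]
 [0.5636 0.1543 0.13  ]
 [0.4549 0.146  0.13  ]
 [0.4416 0.2946 0.13  ]] [np.float64(0.14978135374893414), np.float64(0.10907133316095631), np.float64(0.1492396184799925), np.float64(0.10877894210054603)]
bin [0.5025 0.2246] yaw 95.17621181307047 mouth [0.5079 0.1649]
flap front mid [0.5065 0.1664 0.13  ] back [0.5016 0.2287 0.13  ] 0.05107181785733654
```

The chute's length and width check out, as does the bin's 150×110. I have the poses, so I'll write a helper that turns a target into row values, then swing over towards the grip.

```bash
cat >> h.py <<'E'
np.set_printoptions(precision=4,suppress=True)
def cR(yaw,pitch): # chute axes (deg), pitch>0 nose down
    return Ro.from_euler("ZY",[yaw,pitch],degrees=True)
T_C=np.array([[0,-1,0],[-1,0,0],[0,0,-1]]) # tool axes in chute: tx=-cy, ty=-cx, tz=-cz
def row(p,R):  # from current pose to TCP p, rotation R
    s=sense();R0=Ro.from_euler("xyz",s["tool_rot"])
    d=R0.inv().apply(np.array(p)-s["ee_pos"])/.25
    w=(R0.inv()*R).as_rotvec()/(np.pi/2)
    return np.round(np.r_[d,w],3).tolist()
def trow(grip,yaw,pitch,off=0): # grip = point of plate gripped, TCP 19mm beyond it
    C=cR(yaw,pitch);R=C*Ro.from_matrix(T_C)
    return row(np.array(grip)+R.as_matrix()[:,2]*(.019+off),R)
E
python3 -m handwheel '[-0.94,-0.94,0,0,0,0.62,-0.94,-0.94,0,0,0,0.62,-0.94,-0.94,0,0,0,0.62,-0.94,-0.94,0,0,0,0.62,-0.94,-0.94,0,0,0,0.62,-0.94,-0.94,0,0,0,0.62,-0.94,-0.94,0,0,0,0.62,-0.94,-0.94,0,0,0,0.62]' 1
python3 - <<'E'
from h import *
print(trow([.5727,-.2211,.16],111,0))
E
```

```text
time: 0.77
ee_pos: [0.3447, 0.2621, 0.2309]
tool_rot: [-3.141, 0.0, 1.817]
force: [2.2, 0.5, -0.2]
gripper_width: 0.0851
gripper_force: 0.0
[-2.097, 0.413, 0.36, -0.0, 0.0, 0.923]
```

```bash

python3 -m handwheel '[-1,0.2,0.1,0,0,0.5,-1,0.2,0.1,0,0,0.5,-1,0.2,0.1,0,0,0.5,-1,0.2,0.1,0,0,0.5,-1,0.2,0.1,0,0,0.5,-1,0.2,0.1,0,0,0.5,-1,0.2,0.1,0,0,0.5]'
python3 - <<'E'
from h import *
print(trow([.5727,-.2211,.16],111,0))
E
```

```text
time: 1.35
ee_pos: [0.4563, 0.0291, 0.2044]
tool_rot: [-3.141, 0.003, 1.025]
force: [-0.8, 1.1, 0.2]
gripper_width: 0.0856
gripper_force: 0.0
[-0.613, 0.917, 0.255, 0.0, 0.002, 0.419]
```

```bash

python3 -m handwheel '[-0.61,0.91,0.255,0,0,0.42,-0.61,0.91,0.255,0,0,0.42,-0.61,0.91,0.255,0,0,0.42,-0.61,0.91,0.255,0,0,0.42,-0.61,0.91,0.255,0,0,0.42,-0.61,0.91,0.255,0,0,0.42,-0.61,0.91,0.255,0,0,0.42,-0.61,0.91,0.255,0,0,0.42]'
python3 - <<'E'
from h import *
import cv2
print(trow([.5727,-.2211,.16],111,0))
print(trow([.5727,-.2211,.06],111,0))
c=get_calibration("wrist");K=np.array(c["camera_matrix"]);R=np.array(c["R"]);t=np.array(c["t"])
im=capture("wrist")[:,:,::-1].copy()
for dx in(-.007,.007):
  for dy in(-.019,.019):
    p=np.r_[.5727,-.2211,0]+cR(111,0).apply([dx,dy,.082]);q=K@(R@p+t);q=q[:2]/q[2];cv2.circle(im,tuple(np.round(q).astype(int).tolist()),2,(0,0,255),-1)
cv2.imwrite("pics/w1.png",im)
E
```

```text
time: 2.02
ee_pos: [0.5735, -0.2168, 0.1379]
tool_rot: [-3.139, 0.005, 0.374]
force: [0.9, 0.1, -0.7]
gripper_width: 0.0855
gripper_force: 0.0
[-0.009, 0.015, -0.012, -0.002, 0.003, 0.005]
[-0.007, 0.016, 0.388, -0.002, 0.003, 0.005]
```

View pics/w1.png

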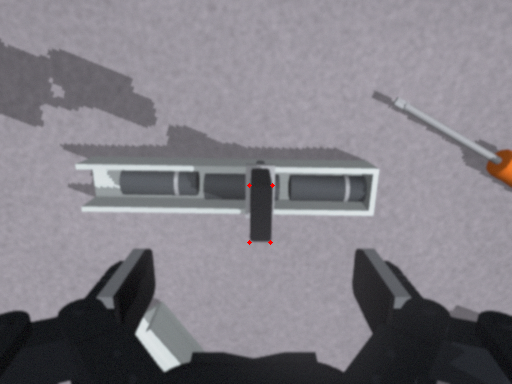

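The projected grip plate corners land on the plate (cols 250–272, bottom row 241), so the pose is confirmed. I'll descend and grip.

```bash

python3 -m handwheel '[-0.007,0.016,0.1,-0.002,0.003,0.005,-0.007,0.016,0.2,-0.002,0.003,0.005,-0.007,0.016,0.3,-0.002,0.003,0.005,-0.007,0.016,0.36,-0.002,0.003,0.005,-0.007,0.016,0.388,-0.002,0.003,0.005,-0.007,0.016,0.388,-0.002,0.003,0.005]'
python3 -m handwheel '[0,0,0,0,0,0,0,0,0,0,0,0,0,0,0,0,0,0,0,0,0,0,0,0,0,0,0,0,0,0,0,0,0,0,0,0,0,0,0,0,0,0,0,0,0,0,0,0]' 0 70
python3 -m handwheel '[0,0,0,0,0,0,0,0,0,0,0,0,0,0,0,0,0,0]'

```

```text
time: 2.57
ee_pos: [0.5725, -0.2152, 0.0437]
tool_rot: [3.141, -0.002, 0.371]
force: [-0.5, -0.2, 0.1]
gripper_width: 0.0858
gripper_force: 0.0
time: 3.23
ee_pos: [0.5744, -0.2177, 0.0469]
tool_rot: [3.136, -0.007, 0.369]
force: [2.1, -3.9, 4.6]
gripper_width: 0.0132
gripper_force: 68.9
time: 3.48
ee_pos: [0.5744, -0.2177, 0.0469]
tool_rot: [3.136, -0.007, 0.369]
force: [2.7, -4.0, 5.0]
gripper_width: 0.0129
gripper_force: 69.0
```

```bash

python3 -m handwheel '[0,0,-0.02,0,0,0,0,0,-0.06,0,0,0,0,0,-0.12,0.01,0,0,0,0,-0.18,0.03,0,0,0,0,-0.25,0.05,0,0,0,0,-0.32,0.07,0,0,0,0,-0.38,0.09,0,0,0,0,-0.4,0.09,0,0]'
python3 - <<'E'
from h import *
import cv2
s=sense();print(s["ee_pos"],s["tool_rot"],s["force"],s["joints"])
im=capture("scene")[:,:,::-1]
cv2.imwrite("pics/s1.png",cv2.resize(im[120:330,60:410],(800,480),interpolation=cv2.INTER_CUBIC))
E
```

```text
time: 4.15
ee_pos: [0.5732, -0.2173, 0.1471]
tool_rot: [-3.003, -0.005, 0.369]
force: [1.1, -1.1, -5.1]
gripper_width: 0.0132
gripper_force: 68.6
[ 0.5732 -0.2173  0.1471] [-3.0027 -0.0051  0.3694] [ 1.1284 -1.0778 -5.0889] [-0.4715  0.2101  1.2544  0.0983  1.7766  0.7448]
```

View pics/s1.png

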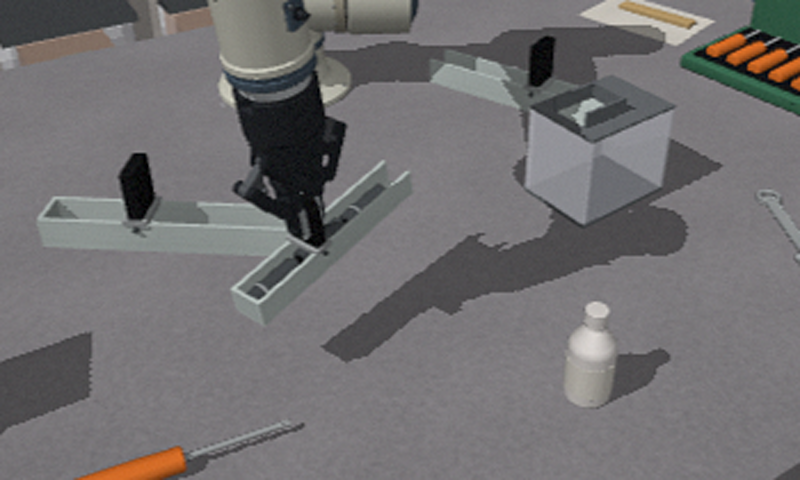

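The chute is lifted with all sockets in it. Next I'll move to hover in front of and above the mouth, nose slightly up.

```bash
cat >> h.py <<'E'
TC=np.array([-.140,-.0028,.047]) # TCP in nose frame
BIN=Ro.from_euler("z",95.2,degrees=True);M=np.array([.5072,.1655,.130])
def nrow(X,Z,pitch,Y=0,yaw=95.2):
    n=M+BIN.apply([X,Y,Z]);C=cR(yaw,pitch)
    return row(n+C.apply(TC),C*Ro.from_matrix(T_C))
E
python3 - <<'E'
from h import *
print(nrow(-.03,.06,-8))
print(nrow(.02,.05,-4))
E
```

```text
[0.126, -0.877, -0.161, 0.001, 0.021, 0.176]
[0.183, -1.076, -0.133, -0.043, 0.015, 0.177]
```

```bash

python3 -m handwheel '[0.007,-0.048,-0.03,0,0,0.01,0.02,-0.144,-0.06,0,0.003,0.03,0.04,-0.28,-0.09,0,0.006,0.056,0.063,-0.44,-0.11,0,0.01,0.088,0.086,-0.6,-0.13,0,0.014,0.12,0.105,-0.733,-0.145,0,0.017,0.147,0.119,-0.83,-0.155,0,0.02,0.166,0.126,-0.877,-0.161,0,0.021,0.176]'
python3 -m handwheel '[0,0,0,0,0,0,0,0,0,0,0,0]'
python3 - <<'E'
from h import *
import cv2
print(nrow(-.03,.06,-8))
W=[]
for n in("top","scene","wrist"):
    c=get_calibration(n);K=np.array(c["camera_matrix"]);R=np.array(c["R"]);t=np.array(c["t"])
    im=capture(n)[:,:,::-1].copy();cv2.imwrite(f"pics/raw_{n}.png",im)
    s=sense();Rt=Ro.from_euler("xyz",s["tool_rot"]);C=Rt*Ro.from_matrix(T_C).inv()
    S=3;big=cv2.resize(im,None,fx=S,fy=S,interpolation=cv2.INTER_CUBIC)
    P=[s["ee_pos"]+C.apply(np.array(q)-TC) for q in([0,.019,.03],[0,-.019,.03],[-.23,.019,.03],[-.23,-.019,.03])]
    P+=[M+BIN.apply(q) for q in([0,.025,0],[0,-.025,0],[.066,.025,.02],[.066,-.025,.02])]
    Q=[]
    for p in P:
        q=K@(R@p+t);q=(q[:2]/q[2]+.5)*S-.5;Q.append(q);cv2.circle(big,tuple(np.round(q).astype(int).tolist()),2,(0,0,255),-1)
    Q=np.array(Q);lo=np.maximum(Q.min(0)-40,0).astype(int);hi=Q.max(0).astype(int)+40
    print(n,lo,hi);b=big[lo[1]:hi[1],lo[0]:hi[0]]
    W.append(cv2.resize(b,(400,int(b.shape[0]*400/b.shape[1])) ))
    if n=="top": cv2.imwrite("pics/t2.png",b[:600,:800])
    if n=="scene": cv2.imwrite("pics/s2.png",b[:600,:800])
    if n=="wrist": cv2.imwrite("pics/w2.png",im)
E
```

```text
time: 4.87
ee_pos: [0.5241, -0.0047, 0.2155]
tool_rot: [-3.002, 0.001, 0.094]
force: [0.2, 0.4, -5.2]
gripper_width: 0.0134
gripper_force: 69.0
time: 5.03
ee_pos: [0.5248, -0.0074, 0.2146]
tool_rot: [-3.003, 0.002, 0.094]
force: [-0.4, -1.0, -5.0]
gripper_width: 0.0133
gripper_force: 69.0
[0.004, 0.004, -0.01, 0.001, 0.002, 0.002]
top [429 482] [900 659]
scene [642 392] [1034  598]
wrist [  0 435] [1343  864]
```

View pics/t2.png

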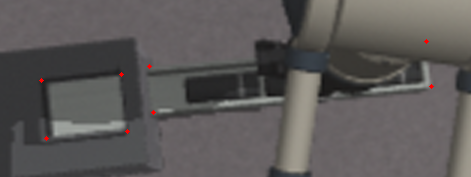

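The projected mouth corners coincide with the real mouth, and the chute's nose corners at (150,70) and (154,114) agree to about 1–2 mm. Now I'll work out the insertion.

```bash
python3 - <<'E'
from h import *
for a in[(-.02,.058,-7),(.0,.052,-4),(.02,.042,0),(.035,.03,4),(.043,.018,8),(.045,.008,11)]:print(nrow(*a,Y=-.001))
E
```

```text
[0.006, -0.044, -0.007, -0.01, 0.002, -0.0]
[0.006, -0.131, -0.001, -0.044, 0.002, -0.0]
[0.006, -0.222, 0.012, -0.088, 0.002, 0.0]
[0.006, -0.294, 0.032, -0.133, 0.002, 0.0]
[0.006, -0.341, 0.049, -0.177, 0.002, 0.0]
[0.007, -0.362, 0.065, -0.21, 0.002, 0.0]
```

```bash

python3 -m handwheel '[0.006,-0.044,-0.007,-0.01,0.002,0,0.006,-0.131,-0.001,-0.044,0.002,0,0.006,-0.222,0.012,-0.088,0.002,0,0.006,-0.294,0.032,-0.133,0.002,0,0.006,-0.341,0.049,-0.177,0.002,0,0.007,-0.362,0.065,-0.21,0.002,0,0.007,-0.362,0.065,-0.21,0.002,0,0.007,-0.362,0.065,-0.21,0.002,0]'
python3 - <<'E'
from h import *
import cv2
print(sense()["joints"])
for a in[(.045,.008,11),(.045,-.0,14),(.045,-.008,17),(.044,-.012,22),(.042,-.015,27),(.040,-.019,32),(.038,-.022,37),(.036,-.025,42),(.035,-.028,47)]:print(nrow(*a,Y=-.001))
c=get_calibration("top");K=np.array(c["camera_matrix"]);R=np.array(c["R"]);t=np.array(c["t"])
out=[]
for n in("top","scene"):
    c=get_calibration(n);K=np.array(c["camera_matrix"]);q=K@(np.array(c["R"])@(M+[0,.03,.02])+np.array(c["t"]));u,v=np.round(q[:2]/q[2]).astype(int)
    im=capture(n)[:,:,::-1];out.append(cv2.resize(im[v-45:v+45,u-48:u+48],(400,375),interpolation=cv2.INTER_CUBIC))
cv2.imwrite("pics/c3.png",np.hstack(out))
E
```

```text
time: 5.85
ee_pos: [0.5187, 0.0839, 0.2108]
tool_rot: [2.951, 0.0, 0.093]
force: [0.2, 0.2, -5.6]
gripper_width: 0.0131
gripper_force: 69.2
[ 0.2173 -0.0912  1.46   -0.1936  1.7929  1.6541]
[-0.001, 0.004, 0.001, -0.001, -0.0, 0.002]
[-0.001, -0.012, 0.003, -0.034, -0.0, 0.002]
[-0.001, -0.03, 0.006, -0.068, -0.0, 0.002]
[-0.001, -0.053, -0.023, -0.123, -0.0, 0.002]
[-0.001, -0.075, -0.054, -0.179, -0.0, 0.002]
[-0.001, -0.101, -0.077, -0.234, -0.0, 0.002]
[-0.001, -0.13, -0.102, -0.29, -0.0, 0.001]
[-0.0, -0.162, -0.124, -0.346, -0.0, 0.001]
[-0.0, -0.201, -0.143, -0.401, -0.001, 0.001]
```

View pics/c3.png

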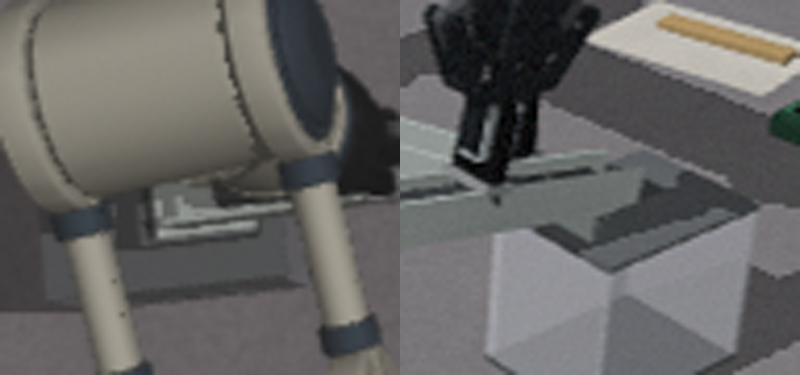

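The nose is centred over the flap between the collars. I'll push the flap down and tip in one flow.

```bash

python3 -m handwheel '[0,-0.012,0.003,-0.034,0,0,0,-0.03,0.006,-0.068,0,0,0,-0.053,-0.023,-0.123,0,0,0,-0.075,-0.054,-0.179,0,0,0,-0.101,-0.077,-0.234,0,0,0,-0.13,-0.102,-0.29,0,0,0,-0.162,-0.124,-0.346,0,0,0,-0.201,-0.143,-0.401,0,0]'
python3 -m handwheel '[0,0,0,0,0,0,0,0,0,0,0,0,0,0,0,0,0,0,0,0,0,0,0,0,0,0,0,0,0,0,0,0,0,0,0,0,0,0,0,0,0,0,0,0,0,0,0,0]'
python3 -m handwheel '[0,0,0,0,0,0,0,0,0,0,0,0,0,0,0,0,0,0,0,0,0,0,0,0,0,0,0,0,0,0,0,0,0,0,0,0]'
python3 - <<'E'
from h import *
import cv2
print(nrow(.035,-.028,47,Y=-.001))
for n,f in(("top",4),("scene",4)):
    cv2.imwrite(f"pics/{n}4.png",capture(n)[:,:,::-1])
a=cv2.imread("pics/scene4.png");b=cv2.imread("pics/top4.png")
c=get_calibration("scene");K=np.array(c["camera_matrix"]);q=K@(np.array(c["R"])@(M+[0,.03,0])+np.array(c["t"]));u,v=np.round(q[:2]/q[2]).astype(int)
cv2.imwrite("pics/c4.png",cv2.resize(a[v-65:v+65,u-75:u+75],(690,598),interpolation=cv2.INTER_CUBIC))
E
```

```text
time: 6.62
ee_pos: [0.5146, 0.1389, 0.24]
tool_rot: [2.32, -0.006, 0.089]
force: [0.0, -2.2, -0.5]
gripper_width: 0.0129
gripper_force: 69.9
time: 7.28
ee_pos: [0.514, 0.1387, 0.2388]
tool_rot: [2.321, -0.004, 0.091]
force: [1.4, 1.3, 1.2]
gripper_width: 0.0132
gripper_force: 70.7
time: 7.78
ee_pos: [0.5138, 0.1393, 0.2378]
tool_rot: [2.32, -0.003, 0.092]
force: [1.2, 0.1, 2.0]
gripper_width: 0.0134
gripper_force: 70.7
[-0.001, -0.006, 0.002, 0.001, -0.001, -0.001]
```

View pics/c4.png

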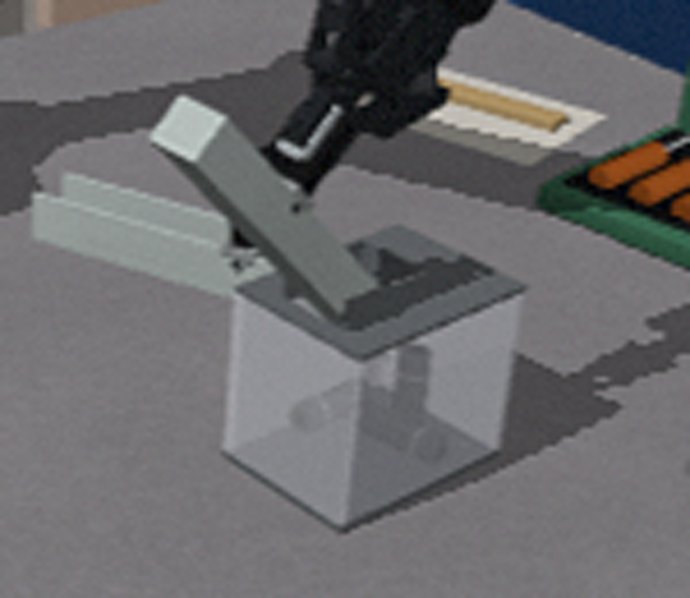

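All three sockets are visible inside the bin, and the force reading drops accordingly. I'll pull the chute straight back along its axis, level it and carry it back.

```bash

python3 -m handwheel '[0,0.05,0,0,0,0,0,0.12,0,0,0,0,0,0.2,0,0,0,0,0,0.3,0,0,0,0,0,0.4,0,0,0,0,0,0.5,0,0,0,0,0,0.5,0,0,0,0]'
python3 - <<'E'
from h import *
print(sense()["ee_pos"],sense()["tool_rot"],sense()["force"],row([.5744,-.15,.20],cR(111.2,0)*Ro.from_matrix(T_C)))
E
```

```text
time: 8.47
ee_pos: [0.5213, 0.0521, 0.333]
tool_rot: [2.321, -0.007, 0.089]
force: [-0.4, 0.6, -1.5]
gripper_width: 0.0131
gripper_force: 70.3
[0.5213 0.0521 0.333 ] [ 2.3213 -0.007   0.0887] [-0.3755  0.6021 -1.5339] [0.136, 0.172, 0.966, 0.519, 0.069, -0.171]
```

```bash

python3 -m handwheel '[0.136,0.172,0.966,0.519,0.069,-0.171,0.136,0.172,0.966,0.519,0.069,-0.171,0.136,0.172,0.966,0.519,0.069,-0.171,0.136,0.172,0.966,0.519,0.069,-0.171,0.136,0.172,0.966,0.519,0.069,-0.171,0.136,0.172,0.966,0.519,0.069,-0.171,0.136,0.172,0.966,0.519,0.069,-0.171,0.136,0.172,0.966,0.519,0.069,-0.171]'
python3 -m handwheel '[0,0,0,0,0,0,0,0,0,0,0,0]'
python3 - <<'E'
from h import *
R=cR(111.2,0)*Ro.from_matrix(T_C)
print(row([.5744,-.2177,.065],R),row([.5744,-.2177,.047],R))
E
```

```text
time: 9.13
ee_pos: [0.5725, -0.1521, 0.1912]
tool_rot: [-3.132, 0.011, 0.367]
force: [-0.6, -0.2, -2.5]
gripper_width: 0.013
gripper_force: 70.5
time: 9.3
ee_pos: [0.5742, -0.1467, 0.1954]
tool_rot: [3.141, 0.007, 0.373]
force: [0.5, 0.7, -2.2]
gripper_width: 0.0128
gripper_force: 70.6
[-0.099, 0.265, 0.522, 0.0, 0.004, 0.002] [-0.099, 0.265, 0.594, 0.0, 0.004, 0.002]
```

```bash

python3 -m handwheel '[-0.099,0.265,0.1,0,0.004,0.002,-0.099,0.265,0.22,0,0.004,0.002,-0.099,0.265,0.34,0,0.004,0.002,-0.099,0.265,0.44,0,0.004,0.002,-0.099,0.265,0.5,0,0.004,0.002,-0.099,0.265,0.54,0,0.004,0.002,-0.099,0.265,0.54,0,0.004,0.002,-0.099,0.265,0.54,0,0.004,0.002]'
python3 -m handwheel '[0,0,0.008,0,0,0,0,0,0.016,0,0,0,0,0,0.024,0,0,0,0,0,0.032,0,0,0,0,0,0.036,0,0,0,0,0,0.036,0,0,0]'
python3 - <<'E'
from h import *
print(row([.5744,-.2177,.047],cR(111.2,0)*Ro.from_matrix(T_C)))
E
```

```text
time: 9.97
ee_pos: [0.5755, -0.2168, 0.0623]
tool_rot: [3.141, -0.002, 0.373]
force: [1.0, -0.4, -1.8]
gripper_width: 0.0133
gripper_force: 70.5
time: 10.47
ee_pos: [0.5745, -0.2186, 0.052]
tool_rot: [-3.141, -0.001, 0.37]
force: [-0.0, -0.8, -2.5]
gripper_width: 0.0132
gripper_force: 70.6
[0.001, -0.003, 0.02, -0.0, -0.0, -0.0]
```

```bash

python3 -m handwheel '[0,0,0.006,0,0,0,0,0,0.012,0,0,0,0,0,0.018,0,0,0,0,0,0.018,0,0,0,0,0,0.018,0,0,0]'
python3 -m handwheel '[0,0,0.004,0,0,0,0,0,0.004,0,0,0,0,0,0.004,0,0,0]'

```

```text
time: 10.88
ee_pos: [0.5746, -0.2184, 0.0476]
tool_rot: [-3.141, -0.001, 0.37]
force: [-0.2, 0.9, -2.1]
gripper_width: 0.0129
gripper_force: 70.6
time: 11.13
ee_pos: [0.5749, -0.2185, 0.0471]
tool_rot: [3.141, -0.001, 0.37]
force: [-0.5, 0.4, -1.3]
gripper_width: 0.0133
gripper_force: 70.7
```

```bash

python3 -m handwheel '[0,0,0.004,0,0,0,0,0,0.004,0,0,0,0,0,0.004,0,0,0]'
python3 -m handwheel '[0,0,0.003,0,0,0,0,0,0.003,0,0,0,0,0,0.003,0,0,0]'

```

```text
time: 11.38
ee_pos: [0.5749, -0.2185, 0.047]
tool_rot: [3.141, -0.002, 0.37]
force: [-3.2, 2.5, 5.6]
gripper_width: 0.0133
gripper_force: 71.5
time: 11.63
ee_pos: [0.575, -0.2184, 0.047]
tool_rot: [3.141, -0.002, 0.37]
force: [-4.9, 3.4, 8.8]
gripper_width: 0.0133
gripper_force: 72.3
```

On the table. I'll release gently, retreat and check.

```bash

python3 -m handwheel '[0,0,-0.008,0,0,0,0,0,-0.008,0,0,0]'
python3 -m handwheel '[0,0,0,0,0,0,0,0,0,0,0,0,0,0,0,0,0,0,0,0,0,0,0,0,0,0,0,0,0,0,0,0,0,0,0,0,0,0,0,0,0,0,0,0,0,0,0,0]' 1
python3 -m handwheel '[0,0,-0.06,0,0,0,0,0,-0.15,0,0,0,0,0,-0.3,0,0,0,0,0,-0.45,0,0,0,0,0,-0.6,0,0,0,0,0,-0.7,0,0,0,0,0,-0.7,0,0,0,0,0,-0.7,0,0,0]'
python3 - <<'E'
from h import *
import cv2
a=capture("scene")[:,:,::-1];b=capture("top")[:,:,::-1]
cv2.imwrite("pics/fin.png",np.vstack([cv2.resize(a[95:310,100:400],(800,420),interpolation=cv2.INTER_CUBIC)[:, :],cv2.resize(b[150:235,110:400],(800,180),interpolation=cv2.INTER_CUBIC)]))
E
```

```text
time: 11.8
ee_pos: [0.5749, -0.2186, 0.047]
tool_rot: [3.141, -0.001, 0.37]
force: [-1.2, 1.1, 0.8]
gripper_width: 0.0134
gripper_force: 71.1
time: 12.47
ee_pos: [0.5748, -0.2185, 0.0471]
tool_rot: [-3.141, -0.001, 0.37]
force: [-0.4, -0.8, -0.5]
gripper_width: 0.0853
gripper_force: 0.0
time: 13.13
ee_pos: [0.5754, -0.2189, 0.2248]
tool_rot: [3.138, -0.004, 0.37]
force: [-0.2, 0.7, 0.1]
gripper_width: 0.0851
gripper_force: 0.0
```

View pics/fin.png

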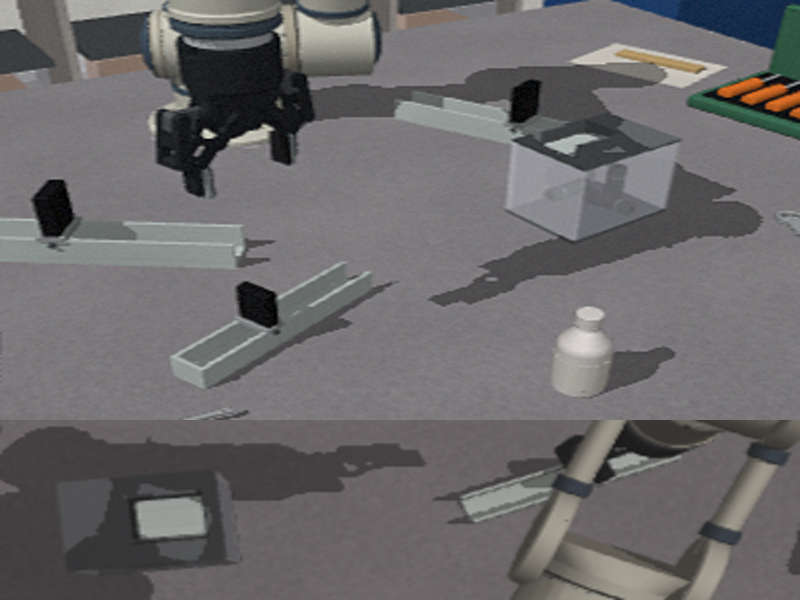

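The chute stands empty and flat on the table. The flap at (170,518) is shut, the three sockets are in the bin and the bin has not visibly moved.

```bash
python3 -c "
from cell import *
print(finish_job())"
```

```text
the job is handed in; nothing more can be done
None
```

The job is handed in at about 13 s of the 54 s allowed: the final pictures show all three sockets in the bin, the flap shut, the bin not visibly moved, and the empty chute standing flat on the table where it started.

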